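# Fit the propeller on the dive scooter's splined shaft and keep it pressed home

## Robot

A 7-joint arm with a two-finger parallel gripper is mounted at the origin on the work surface. World frame = base frame: x ahead of the robot, y to its left, z up, the work surface at z = 0. Lengths are in mm, angles in rad, forces in N, time in s.
With the tool pointing down it reaches from about 400 to 850 mm from the base axis. Payload 4.5 kg.
Tool frame: the origin (TCP) lies midway between the tips of the shut fingers; the grasp point (between the pads) lies 19 mm behind it; z points along the fingers, y is the line along which they close (so a half turn about z gives the same grasp; the last joint's range is limited). The gripper opens to 88 mm and grips with 3 to 60 N. Pads are 18 mm wide; open, the fingers measure 123 mm over their backs; the gripper's body (75 mm by 187 mm) begins 45 mm behind the grasp point.
Start: joints at [1.137, 0.689, -0.195, 1.565, 0.157, 0.902, -0.215], TCP at [281.858, -557.861, 238.743] pointing down, gripper open.
Joint ranges: [-3.01, 3.01], [-0.46, 2.08], [-1.47, 1.51], [0.13, 2.56], [-1, 4.14], [0.04, 2.09], [-2.66, 2.66]. Speed limits (rad/s): [2.57, 2.57, 3.14, 3.14, 3.14, 3.14, 3.14].

## Interface

Orientations are given as a unit quaternion [x, y, z, w].
In Python, from rig import r, vision, order, nets gives the robot as it stands.
- The arm moves only by the shell command python3 -m crank 'ROWS' [OPENING] [FORCE]. ROWS is JSON, a list of rows, each a list of 4 numbers: the shift along the tool's x, y, z in units of 0.1 m (1.0 is 0.1 m), then the turn about the tool's z in units of 45 degrees (1.0 is 45 degrees). A call has exactly 10 rows; each row shifts and turns the commanded pose from where the row before left it, along the tool's axes as they then stand; what a row does not reach is not made up. A row lasts 1/12 s, in which the tool goes at most 41.7 mm and 7.16 degrees, less where a joint would pass 70% of its speed; a pose out of reach is approached as far as the arm can. A call with a number of a shift or a turn outside -1 to 1 is refused whole. A call with a gripper value outside its range is refused whole. OPENING is the opening, from 0 (shut) to 1 (fully open), set as the call begins (- or left out, the last holds). The fingers move at their own pace and stop on an object; FORCE is the grip in N (left out, the last holds). Time passes only in rows, so rows that do not move let the fingers close, or fill a call up. It gives the time, the measured TCP pose, the force, the opening and the grip force at its end, in the units of the state.
- r.sense(): the state, without advancing time (a new reading comes with each control period).
- vision.read_camera(name): name is "scene" or "top" or "wrist"; returns a dict with "pixels" (400x640x3 uint8, red, green, blue), "mtx" (3x3 intrinsics, pixels), "k1" (the pictures are not rectified: a ray, as slopes to the right and down, at radius r is drawn at 1 + k1 r^2 times it, then the intrinsics apply), "world_from_camera" (4x4, takes a point from camera to world coordinates); the wrist camera has in their place "tool_from_camera" (4x4, takes a point from camera to tool coordinates, whose origin is the TCP and whose axes are the flange's). Camera axes: x right, y down, z forward; pixel columns grow to the right and rows downward; lengths in mm; the calibration is good to about 2 mm. A picture is of the moment at which its call begins: read the wrist's pose just before it. There is no depth.
- order.sign_off(): hands the job in; it is judged then, once.
Trained networks look in a picture, given as the dict that the camera call returned (one of the last four; its "shot" number tells which), for a name from the list of things; names that differ only in an ending like _2 or _b are one class to them, and where a whole thing is asked for, a point or a joint stands for the part that bears it (a point fixed in the world has none). Each returns a list of dicts, best first, with "conf" (0 to 1); they miss things now and then, are a little off and sometimes report something else, mostly with a low value. They report only what shows in the picture. A call takes as long as a camera call. They do not tell look-alikes from the thing itself.
- nets.look_for(query, picture): "pixel" ([column, row] in pixels, amid what is visible of it).
- nets.masks_of(query, picture): "mask" (400x640 bool, what is visible of it) and "pixel" ([column, row] in pixels, amid what is visible of it).
- nets.pinpoint(query, picture): "pixel" ([column, row] in pixels: a listed point, or the origin of a listed thing).
The state is a dict: "t": time; "q": joint angles; "qvel": joint speeds; "tau": joint torques, N m; "tcp_pos": TCP position; "tcp_rot": TCP orientation; "contact_force": force on the tool from outside, world axes, zero at the start; "moment": the same for the moment, N m; "grip_width": opening from 0.0 (shut) to 1.0 (fully open); "grip_force": force on a finger pad.
Only numpy, scipy, OpenCV 4.12 (cv2) and the standard library are available. Lean on these libraries where they do the work, as an engineer would, in place of code of your own. Each camera call takes 0.05 s, during which the arm holds its last target. There are 200 camera calls.

## Task

Pick up the two-bladed propeller by its hub, turn it until the splines in its bore mesh with the splined shaft standing up from the scooter's drive pod, and slide it fully home, pushing the sprung thrust ring under it right down. Do not force it, and leave the brush, flashlight and shells where they are. Finish while still gripping the hub and pressing the propeller home, so that I can tighten its grub screw: do not let go.

Things in the scene. Friction and masses are not known exactly. Their poses are not given: they have to be found in the camera images.
- prop_hub (a point): Centre, half-way up, of the hub of a loose grey two-bladed propeller (about 220 g) standing on its hub on the table. Hub: plain upright tube, 46 mm diameter, 60 mm tall, open right through; z is its axis, up. The blades stick out along +x and -x to 90 mm from the axis, up to 44 mm wide, 10 to 38 mm above the hub's lower face; the hub is free to grip along y, over its whole height.
- bore_mouth (a point): Centre of the hub's lower face, 30 mm below prop_hub, same axes: the mouth of the brass splined bush that lines the whole bore. 6 inward teeth at 30, 90, 150.. degrees from +x reach in to 10 mm from the axis (3.5 mm wide there); between them 6 grooves, 15 mm radius, at 0, 60, 120.. degrees from +x (a groove points along each blade).
- pod: Drive pod of a dive scooter, fixed upright on its flange; origin at the centre of its underside on the table, z up. Ribbed aluminium can, 132 mm diameter at the flange, 117 mm above it, tapering from 80 mm height to a 48 mm neck whose top is 125 mm up. The thrust ring and the splined shaft stand on its axis.
- shaft_end (a point): Tip of the pod's steel propeller shaft, on its axis, 186 mm above the table, z up. The first 18 mm below the tip are a plain nose without splines: tapered from 9 mm diameter at the tip to 18 mm over 11 mm, then straight; it centres the bore before the splines begin. The shaft turns about z only stiffly (0.15 N m, geared motor) and starts at any angle.
- spline_top (a point): On the shaft's axis where its splines begin, 168 mm above the table (they run from here down to the thrust ring); z up. 6 straight splines, 5 mm wide, 28 mm over their outsides on an 18 mm core, at 0, 60, 120.. degrees from this point's +x. In the propeller's bush they have about 1 mm clearance all round and about 5 degrees of play either way.
- thrust_ring (a joint): How far the sprung thrust ring (steel, 44 mm diameter, round the shaft's foot) is pushed down, m: 0 at rest, its top 135 mm above the table; 0.005 at its stop, top at 130 mm (propeller fully home, hub centre 160 mm above the table). It gives from 5 N, more than the propeller weighs, reaches its stop at 11 N, and pushes the propeller back up if let go.
- brush_mid (a point): Centre (25 mm up) of a short green scrub brush lying bristles down, 125 x 46 x 51 mm, long along x of its frame. To be left alone.
- torch_mid (a point): Centre of an aluminium flashlight with a rubber toggle lying on the table, 140 mm long along x of its frame, 40 mm in diameter at the head. To be left alone.
- shell_a_mid (a point): Middle (12 mm up) of a small cone shell lying on the table, 57 mm long along x of its frame, 31 mm thick. To be left alone.
- shell_b_mid (a point): Middle (12 mm up) of a second cone shell, same size. To be left alone.
There are look-alikes about, which are no part of the job. Of the things like the pod, leave any that is black or blue; of the rest the larger one is meant.

How it is judged:
By the outcome, as a careful person would: the job done as asked, in the order asked, and still so for the second after the job is handed in, while the arm keeps its last pose, push and grip.
It also fails if it takes over 58 s, if anything falls off the work surface, if the arm or the gripper's body presses on something with over 40 N, if the wrist force passes 120 N, or if a joint passes its speed limit or range.

## Working session

There is one attempt and no reset: what is moved stays moved. The work goes in short steps, Python scripts to look and compute and a shell command to move; the robot and the scene stay as the last step left them, time stands still between calls to the robot, and variables do not carry over. Pictures are saved under pics/ and viewed, at most 10 in all, crops included, and the job is handed in when it is done.

```bash
ls; mkdir -p pics; cat > h.py <<'E'
import numpy as np, cv2
from rig import r, vision, order, nets
from scipy.spatial.transform import Rotation as R
def wfc(p,s=None):
    if 'world_from_camera' in p: return np.array(p['world_from_camera'])
    T=np.eye(4);T[:3,:3]=R.from_quat(s['tcp_rot']).as_matrix();T[:3,3]=s['tcp_pos'];return T@np.array(p['tool_from_camera'])
def ray(p,px,s=None):
    K=np.array(p['mtx']);d=cv2.undistortPoints(np.array([[px]],float),K,np.array([p['k1'],0,0,0.]))[0,0]
    T=wfc(p,s);return T[:3,3],T[:3,:3]@np.array([d[0],d[1],1])
def atz(p,px,z,s=None):
    o,d=ray(p,px,s);return o+d*(z-o[2])/d[2]
def proj(p,X,s=None):
    T=np.linalg.inv(wfc(p,s));
    return cv2.projectPoints(np.array(X,float).reshape(-1,3),T[:3,:3],T[:3,3],np.array(p['mtx']),np.array([p['k1'],0,0,0.]))[0][:,0]
def snap(n):
    s=r.sense();return vision.read_camera(n),s
def save(p,f): cv2.imwrite('pics/'+f,p['pixels'][:,:,::-1])
E
python3 - <<'E'
from h import *
np.set_printoptions(precision=1,suppress=True)
Z=dict(prop_hub=30,bore_mouth=0,pod=0,shaft_end=186,spline_top=168,brush_mid=25,torch_mid=20,shell_a_mid=12)
ims=[]
for c in('top','scene'):
    p,s=snap(c);ims.append(p['pixels'])
    print(c,wfc(p)[:3,3])
    for q,z in Z.items():
        for f in nets.pinpoint(q,p): print(q,round(f['conf'],2),np.array(f['pixel']),atz(p,f['pixel'],z))
    save(p,c+'0.png')
print(s)
E
```

```text
pics
top [ 460.2    6.8 1214.1]
bore_mouth 0.88 [386.6 224.8] [ 513.2 -176.4    0. ]
pod 0.86 [302.6 199.3] [589.4  54.3   0. ]
pod 0.83 [241. 204.] [580.2 226.3   0. ]
pod 0.75 [270.9 134.3] [776.7 140.8   0. ]
shaft_end 0.67 [259.4 120.8] [762.3 147.7 186. ]
shaft_end 0.66 [228.1 196. ] [581.6 223.2 186. ]
shaft_end 0.59 [168.3 229.7] [504.9 365.3 186. ]
shaft_end 0.53 [299.1 191.7] [587.9  55.  186. ]
shaft_end 0.5 [180.8 184.4] [612.  336.7 186. ]
spline_top 0.54 [228.7 200.8] [572.  225.6 168. ]
spline_top 0.52 [261.1 119.1] [771.8 146.  168. ]
spline_top 0.46 [295.1 188.8] [597.3  65.3 168. ]
brush_mid 0.6 [320.8 268.3] [399.7   8.1  25. ]
torch_mid 0.95 [318.7 134.1] [768.7   5.3  20. ]
shell_a_mid 0.59 [230.7 203.5] [581.1 252.7  12. ]
shell_a_mid 0.34 [463.  186.8] [ 612.6 -390.6   12. ]
scene [1347.9  -13.  1252.6]
prop_hub 0.58 [261.4 201.5] [ 517.9 -164.1   30. ]
bore_mouth 0.78 [261.8 209.4] [ 528.9 -166.2    0. ]
pod 0.85 [384.7 217.8] [588.5 230.6   0. ]
pod 0.83 [427.9 194.3] [507.  386.3   0. ]
pod 0.73 [367.9 269. ] [764.6 154.8   0. ]
pod 0.72 [330.5 224.8] [602.9 
[... 405 characters left out ...]
line_top 0.5 [432.3 170.4] [534.9 362.4 168. ]
spline_top 0.47 [389.9 188.2] [590.7 227.2 168. ]
brush_mid 0.83 [311.6 170.7] [399.9   4.9  25. ]
brush_mid 0.45 [388.7 187.1] [486.2 255.6  25. ]
torch_mid 0.92 [315.5 271.8] [772.8  -3.1  20. ]
shell_a_mid 0.4 [442.6 227.7] [644.2 403.6  12. ]
{'t': 0.45, 'q': array([ 1.1,  0.7, -0.2,  1.6,  0.2,  0.9, -0.2]), 'qvel': array([ 0., -0., -0., -0.,  0., -0.,  0.]), 'tau': array([  0. , -52.7,  -1.3, -15.4,  -0.1,   0. ,   0. ]), 'tcp_pos': array([ 281.8, -557.8,  238.7]), 'tcp_rot': array([ 1. ,  0.2, -0. , -0. ]), 'contact_force': array([ 0.2, -0.4, -0.1]), 'moment': array([-0. ,  0. ,  0.1]), 'grip_force': 0.0, 'grip_width': 1.0015807521908837}
```

```bash
python3 - <<'E'
import cv2,numpy as np
a=cv2.imread('pics/top0.png')[90:290,130:530];b=cv2.imread('pics/scene0.png')[130:310,210:510]
a=cv2.resize(a,(600,300),interpolation=3);b=cv2.resize(b,(500,300),interpolation=3);b=cv2.copyMakeBorder(b,0,0,0,100,0)
cv2.imwrite('pics/both0.png',np.vstack([a,b]))
E
```

```text
(no output)
```

View pics/both0.png

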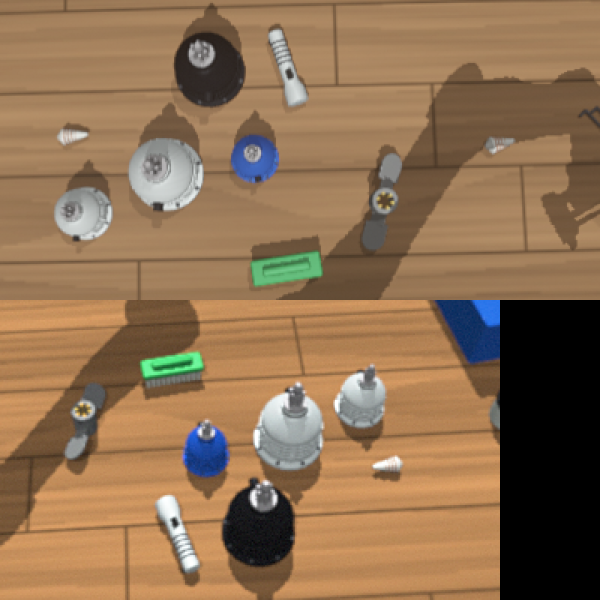

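Pod-like things, in the top picture: black (270,134), blue (302,197), large silver (241,204) and small silver (185,231). With black and blue ruled out, the larger silver one at (241,204), about (580,226) mm, fits. The propeller is at (387,225). Next I'll get the wrist camera mounting, confirm the pod in an enlarged crop and plan the first move.

```bash
cat >> h.py <<'E'
def plan(xyz,yaw=None):
    """tool-frame shift (0.1 m units, in present axes) and turn (45deg units); yaw=world angle of tool x, mod 180"""
    s=r.sense();M=R.from_quat(s['tcp_rot']).as_matrix();d=M.T@(np.array(xyz)-s['tcp_pos'])/100
    y0=np.degrees(np.arctan2(M[1,0],M[0,0]));print('t',round(s['t'],2),'tcp',s['tcp_pos'].round(1),'yaw',round(y0,2),'tilt',M[:,2].round(4),'F',s['contact_force'].round(1),'q7',s['q'][6].round(2))
    t=None if yaw is None else -((yaw-y0+90)%180-90)/45
    print('shift',d.round(4),'turn',t)
E
python3 - <<'E'
from h import *
np.set_printoptions(precision=3,suppress=True)
p,s=snap('wrist');print(p['tool_from_camera'],p['mtx'],p['k1'])
p,s=snap('top')
m=nets.masks_of('prop_hub',p)
for f in m[:2]:
    ys,xs=np.nonzero(f['mask']);P=np.array([atz(p,(x,y),25)[:2] for x,y in zip(xs,ys)])
    w,v=np.linalg.eigh(np.cov(P.T));print(f['conf'],len(xs),P.mean(0),np.degrees(np.arctan2(*v[::-1,1])))
plan([515,-172,240],-15)
a=cv2.imread('pics/top0.png')[150:270,140:340];b=cv2.imread('pics/scene0.png')[130:310,310:510]
cv2.imwrite('pics/pods.png',np.hstack([cv2.resize(a,(400,240),interpolation=2),cv2.resize(b,(400,360),interpolation=2)[:240]]))
E
```

```text
[[  -0.      -0.953   -0.302   78.846]
 [   1.       0.      -0.001    0.044]
 [   0.001   -0.302    0.953 -144.581]
 [   0.       0.       0.       1.   ]] [[277.114   0.    322.777]
 [  0.    277.114 197.133]
 [  0.      0.      1.   ]] -0.009368663050533698
0.66 871 [ 513.943 -167.545] 164.19493394404773
t 1.05 tcp [ 281.8 -557.8  238.7] yaw 26.8 tilt [-0. -0. -1.] F [-0.1  0.7 -0.4] q7 -0.22
shift [ 3.821 -2.393 -0.013] turn 0.9289585476987625
```

View pics/pods.png

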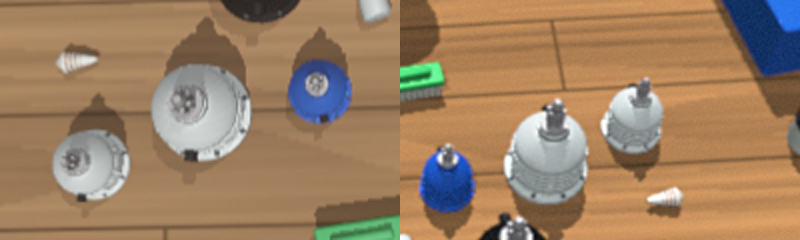

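The crop confirms it: the large silver pod is the target, with a smaller silver twin to its left and a blue one to its right. The hub is near (514,-169), blades at about -16°.

```bash
python3 -m crank '[[0.33,-0.2,0,0],[0.33,-0.2,0,0],[0.33,-0.2,0,0],[0.33,-0.2,0,0],[0.33,-0.2,0,0],[0.33,-0.2,0,0],[0.33,-0.2,0,0],[0.33,-0.2,0,0],[0.33,-0.2,0,0],[0.33,-0.2,0,0]]' 1 && python3 -m crank '[[0.26,-0.19,0,0],[0.26,-0.19,0,0],[0,0,0,0.155],[0,0,0,0.155],[0,0,0,0.155],[0,0,0,0.155],[0,0,0,0.155],[0,0,0,0.155],[0,0,0,0],[0,0,0,0]]'
python3 - <<'E'
from h import *
np.set_printoptions(precision=1,suppress=True)
plan([515,-170,240],-16)
p,s=snap('wrist');save(p,'w1.png')
for q,z in(('prop_hub',30),('bore_mouth',0)):
    for f in nets.pinpoint(q,p): print(q,f['conf'],f['pixel'],atz(p,f['pixel'],z,s))
plan([580,226,300],-16)
E
```

```text
t: 1.88
tcp_pos: [487.1, -228.9, 239.0]
tcp_rot: [0.973, 0.232, 0.0, 0.0]
contact_force: [0.3, 0.1, -0.1]
grip_width: 1.002
grip_force: 0.0
t: 2.72
tcp_pos: [515.6, -173.0, 238.8]
tcp_rot: [0.992, -0.129, 0.0, 0.0]
contact_force: [-0.0, -0.5, 0.6]
grip_width: 1.005
grip_force: 0.0
t 2.72 tcp [ 515.6 -173.   238.8] yaw -14.84 tilt [ 0. -0. -1.] F [-0.  -0.5  0.6] q7 -1.53
shift [-0. -0. -0.] turn 0.025834719110075514
prop_hub 0.68 [315.5, 169.9] [ 521.9 -164.5   30. ]
bore_mouth 0.61 [312.6, 168.3] [ 519.2 -158.8    0. ]
t 2.87 tcp [ 515.5 -173.1  238.7] yaw -14.91 tilt [ 0.  0. -1.] F [-0.5  0.3 -0.6] q7 -1.54
shift [-0.4 -4.  -0.6] turn 0.02416224461138591
```

View pics/w1.png

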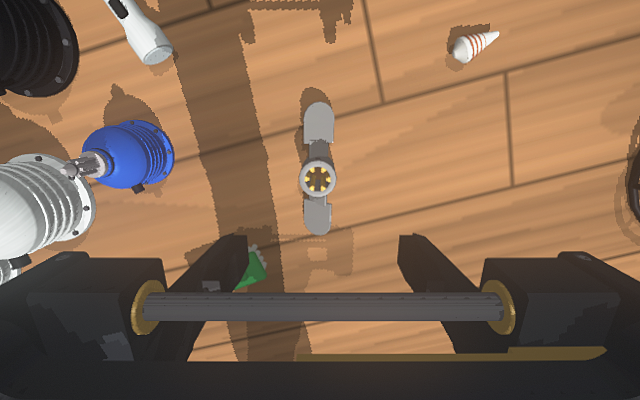

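The picture shows the hub top at (318,178) with the blades close to vertical, from (320,103) to (316,235), so the yaw is nearly right. Before grasping, I'll look straight down on the pod's shaft.

```bash
python3 -m crank '[[-0.1,-0.35,0,0],[-0.1,-0.35,0,0],[-0.1,-0.35,0,0],[-0.1,-0.35,0,0],[-0.1,-0.35,0,0],[-0.1,-0.35,0,0],[-0.1,-0.35,0,0],[-0.1,-0.35,0,0],[-0.1,-0.35,0,0],[-0.1,-0.35,0,0]]' && python3 -m crank '[[-0.08,-0.27,0.07,0],[-0.08,-0.27,0.07,0],[0,0,0,0],[0,0,0,0],[0,0,0,0],[0,0,0,0],[0,0,0,0],[0,0,0,0],[0,0,0,0],[0,0,0,0]]'
python3 - <<'E'
from h import *
np.set_printoptions(precision=1,suppress=True)
plan([507,247,225],-16)
p,s=snap('wrist');save(p,'w2.png')
for q,z in(('shaft_end',186),('spline_top',168)):
    for f in nets.pinpoint(q,p): print(q,f['conf'],f['pixel'],atz(p,f['pixel'],z,s))
c=nets.pinpoint('spline_top',p)
x,y=np.array(proj(p,[580,226,175],s)[0],int);x0,y0=max(x-60,0),max(y-50,0)
print(x0,y0);cv2.imwrite('pics/w2c.png',cv2.resize(p['pixels'][y0:y0+100,x0:x0+120,::-1],None,fx=6,fy=6,interpolation=2))
E
```

```text
t: 3.7
tcp_pos: [509.5, 192.6, 238.8]
tcp_rot: [0.991, -0.13, 0.0, -0.0]
contact_force: [0.1, -0.2, -0.4]
grip_width: 0.997
grip_force: 0.0
t: 4.53
tcp_pos: [508.5, 246.6, 224.9]
tcp_rot: [0.991, -0.131, 0.0, -0.0]
contact_force: [-0.4, -0.2, 0.5]
grip_width: 0.999
grip_force: 0.0
t 4.53 tcp [508.5 246.6 224.9] yaw -15.09 tilt [ 0.  0. -1.] F [-0.4 -0.2  0.5] q7 -2.26
shift [-0.  0. -0.] turn 0.020220480411909294
shaft_end 0.9 [516.7, 31.9] [597.3 105.1 186. ]
shaft_end 0.81 [329.8, 122.6] [575.7 224.4 186. ]
shaft_end 0.68 [185.9, 236.7] [525.3 346.  186. ]
spline_top 0.96 [329.7, 120.9] [576. 224. 168.]
spline_top 0.82 [505.4, 36.8] [597.5 100.5 168. ]
spline_top 0.76 [194.2, 233.7] [520.2 350.2 168. ]
265 66
```

View pics/w2c.png

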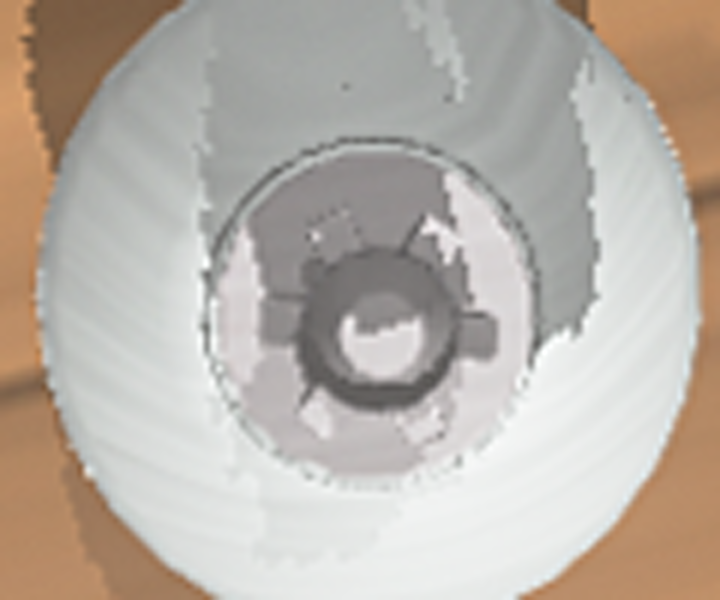

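The crop shows the nose at (378,335) inside six splines. Their outer ends sit at crop (497,336), (430,426), (316,416), (262,320), (325,230) and (432,232), on the ribbed silver can. I'll fit the centre and angle at z=168.

```bash
python3 - <<'E'
from h import *
from scipy.optimize import least_squares
np.set_printoptions(precision=2,suppress=True)
p,s=snap('wrist')
c=np.array([[497,336],[430,426],[316,416],[262,320],[325,230],[432,232]],float)
px=(c+.5)/6-.5+[265,66]
W=np.array([atz(p,x,168,s) for x in px]);print(W)
W=W[:,:2]; th0=np.arctan2(*(W-W.mean(0)).T[::-1]); 
f=lambda v:(W-np.c_[v[0]+v[3]*np.cos(k+v[2]),v[1]+v[3]*np.sin(k+v[2])]).ravel()
k=th0[0]-np.radians(60)*np.arange(6)
o=least_squares(f,[*W.mean(0),0,14]);print(o.x,np.degrees(th0[0]+o.x[2]),o.fun)
T=wfc(p,s);print('cam',T[:3,3])
# neck top circle crop: left 207,right 538,top 140,bottom 487 at z=125
for a,b in(((207,315),(538,315)),((372,140),(372,487))):
    print([(atz(p,(np.array(u)+.5)/6-.5+[265,66],125,s)) for u in(a,b)])
# overlay
img=p['pixels'][66:166,265:385,::-1].copy();img=cv2.resize(img,None,fx=6,fy=6,interpolation=2)
A=np.degrees(th0[0]+o.x[2])
for i in range(6):
    a=np.radians(A+60*i);u=np.array([np.cos(a),np.sin(a)]);n=np.array([-u[1],u[0]])
    q=[np.r_[o.x[:2]+u*rr+n*w,168] for rr,w in((9,-2.5),(14,-2.5),(14,2.5),(9,2.5))]
    cv2.polylines(img,[((proj(p,q,s)-[265,66]+.5)*6-.5).astype(int)],True,(0,0,255),1)
cv2.imwrite('pics/ov.png',img)
plan([519,-168,140],-16)
E
```

```text
[[572.14 212.58 168.  ]
 [564.15 222.69 168.  ]
 [568.79 235.46 168.  ]
 [581.01 238.63 168.  ]
 [588.72 228.9  168.  ]
 [585.32 217.08 168.  ]]
[576.69 225.89   0.02  12.93] -107.57400653766595 [-0.64 -0.99  0.09 -0.42  0.82  0.03  0.42  0.42 -0.59  0.23 -0.09  0.74]
cam [584.43 227.3  369.3 ]
[array([582.96, 248.38, 125.  ]), array([570.81, 203.15, 125.  ])]
[array([599.29, 219.91, 125.  ]), array([553.55, 232.01, 125.  ])]
t 4.78 tcp [508.3 247.1 224.7] yaw -15.04 tilt [-0. -0. -1.] F [-0.3 -1.   0.5] q7 -2.26
shift [1.18 3.98 0.85] turn 0.021298392113484017
```

View pics/ov.png

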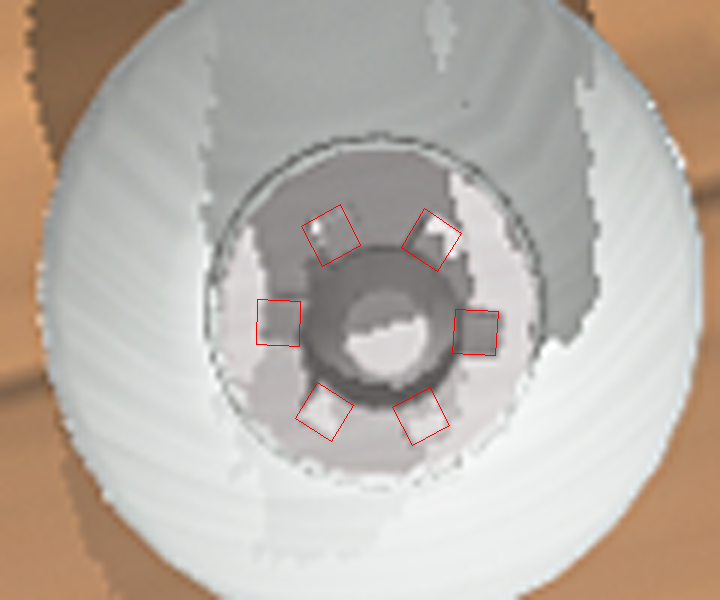

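The overlay fits: axis at (576.7,225.9) and splines at 12.4° mod 60. The neck circle gives the same centre, (576.9,225.8). Next is the hub, viewed from the same relative camera pose so that calibration errors cancel.

```bash
python3 -m crank '[[0.04,0.36,0,0],[0.04,0.36,0,0],[0.04,0.36,0,0],[0.04,0.36,0,0],[0.04,0.36,0,0],[0.04,0.36,0,0],[0.04,0.36,0,0],[0.04,0.36,0,0],[0.04,0.36,0,0],[0.04,0.36,0,0]]' && python3 -m crank '[[0.01,0.19,0.3,0],[0.01,0.19,0.3,0],[0,0,0.24,0],[0,0,0.24,0],[0,0,0,0],[0,0,0,0],[0,0,0,0],[0,0,0,0],[0,0,0,0],[0,0,0,0]]'
python3 - <<'E'
from h import *
np.set_printoptions(precision=2,suppress=True)
plan([446,-148,117],-16)
p,s=snap('wrist');save(p,'w3.png')
x,y=np.array(proj(p,[516,-167,60],s)[0],int);x0,y0=max(x-75,0),max(y-60,0);print(x0,y0)
img=cv2.resize(p['pixels'][y0:y0+120,x0:x0+150,::-1],None,fx=5,fy=5,interpolation=2)
cv2.imwrite('pics/w3c.png',img)
hsv=cv2.cvtColor(p['pixels'],cv2.COLOR_RGB2HSV)
m=((hsv[...,1]<45)).astype(np.uint8);m[y0+120:]=0;m[:y0]=0
for f in nets.masks_of('prop_hub',p)[:1]:
    ys,xs=np.nonzero(f['mask']);P=np.array([atz(p,q,25,s)[:2] for q in zip(xs,ys)])
    w,v=np.linalg.eigh(np.cov(P.T));print(f['conf'],len(xs),P.mean(0),np.degrees(np.arctan2(*v[::-1,1])))
for f in nets.pinpoint('prop_hub',p)[:2]: print(f, atz(p,f['pixel'],30,s))
E
```

```text
t: 5.62
tcp_pos: [453.1, -112.6, 224.9]
tcp_rot: [0.991, -0.131, 0.0, 0.0]
contact_force: [0.6, -0.0, 0.3]
grip_width: 1.001
grip_force: 0.0
t: 6.45
tcp_pos: [446.3, -148.2, 117.8]
tcp_rot: [0.991, -0.131, 0.001, 0.0]
contact_force: [0.2, -0.4, -0.3]
grip_width: 1.0
grip_force: 0.0
t 6.45 tcp [ 446.3 -148.2  117.8] yaw -15.02 tilt [ 0. -0. -1.] F [ 0.2 -0.4 -0.3] q7 -1.56
shift [-0.   -0.    0.01] turn 0.02166801680065381
248 59
0.9 9049 [ 524.13 -167.66] 164.6139056866688
{'pixel': [321.1, 118.1], 'conf': 0.85} [ 516.53 -165.07   30.  ]
```

View pics/w3c.png

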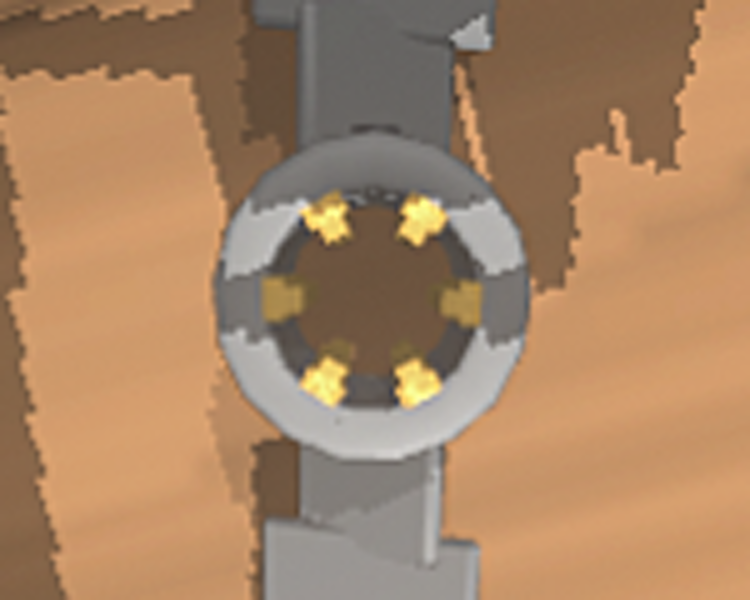

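The crop shows the hub ring centred near (372,299), spanning x 215–529 and y 137–460. Brass teeth are at (325,217), (423,219), (462,300), (417,380), (325,380) and (283,299).

```bash
python3 - <<'E'
from h import *
from scipy.optimize import least_squares
np.set_printoptions(precision=2,suppress=True)
p,s=snap('wrist')
def W(c): return np.array([atz(p,(np.array(u)+.5)/5-.5+[248,59],60,s)[:2] for u in c])
w=W([(325,217),(423,219),(462,300),(417,380),(325,380),(283,299)])
th=np.arctan2(*(w-w.mean(0)).T[::-1]);k=th[0]-np.radians(60)*np.arange(6)
f=lambda v:(w-np.c_[v[0]+v[3]*np.cos(k+v[2]),v[1]+v[3]*np.sin(k+v[2])]).ravel()
o=least_squares(f,[*w.mean(0),0,12]);print(o.x,'teeth',np.degrees(th[0]+o.x[2])%60,'groove',(np.degrees(th[0]+o.x[2])+30)%60,o.fun)
e=W([(215,298),(529,298),(372,137),(372,460)]);print(e,(e[0]+e[1])/2,(e[2]+e[3])/2,np.linalg.norm(e[0]-e[1]),np.linalg.norm(e[2]-e[3]))
plan([*o.x[:2],117],-15)
E
```

```text
[ 516.28 -166.02   -0.02   12.74] teeth 14.192538909206466 groove 44.19253890920646 [ 0.02  0.33 -0.27 -0.41  0.22  0.12  0.08 -0.15  0.02  0.27 -0.07 -0.16]
[[ 522.29 -144.75]
 [ 510.86 -187.3 ]
 [ 536.92 -171.51]
 [ 494.7  -160.13]] [ 516.57 -166.03] [ 515.81 -165.82] 44.05982524991138 43.726456291488816
t 6.65 tcp [ 445.8 -148.2  117.1] yaw -15.04 tilt [ 0. -0. -1.] F [-0.2  0.2 -0.7] q7 -1.56
shift [ 0.73 -0.01  0.  ] turn -0.0009268197037326015
```

```bash
python3 -m crank '[[0.36,0,0,0.017],[0.36,0,0,0],[0.01,0,0,0],[0,0,0.24,0],[0,0,0.24,0],[0,0,0.24,0],[0,0,0.24,0],[0,0,0,0],[0,0,0,0],[0,0,0,0]]' 1 && python3 -m crank '[[0,0,0,0],[0,0,0,0],[0,0,0,0],[0,0,0,0],[0,0,0,0],[0,0,0,0],[0,0,0,0],[0,0,0,0],[0,0,0,0],[0,0,0,0]]' 0 45
python3 - <<'E'
from h import *
np.set_printoptions(precision=2,suppress=True)
plan([516.3,-166,21],-15.8)
p,s=snap('wrist');save(p,'w4.png');x,y=np.array(proj(p,[516,-166,60],s)[0],int);print(x,y)
E
```

```text
t: 7.48
tcp_pos: [516.4, -167.9, 21.6]
tcp_rot: [0.99, -0.138, 0.001, 0.0]
contact_force: [0.0, -0.7, 0.8]
grip_width: 0.997
grip_force: 0.0
t: 8.32
tcp_pos: [516.1, -167.5, 20.9]
tcp_rot: [0.991, -0.137, 0.0, -0.0]
contact_force: [0.2, 1.2, 4.2]
grip_width: 0.519
grip_force: 45.0
t 8.32 tcp [ 516.1 -167.5   20.9] yaw -15.8 tilt [ 0.  0. -1.] F [0.2 1.2 4.2] q7 -1.56
shift [-0.   -0.01 -0.  ] turn -9.444255909632679e-05
321 294
```

View pics/w4.png

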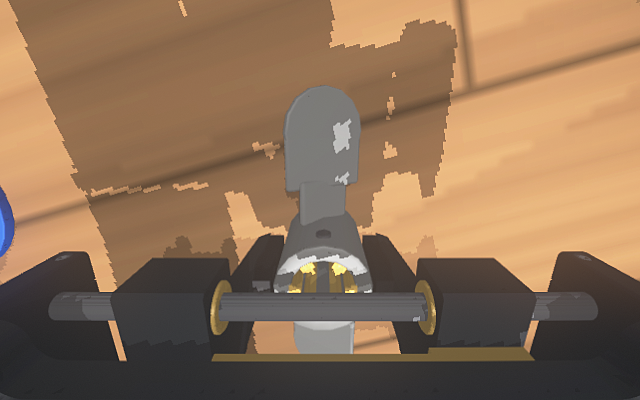

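The hub is gripped: opening 0.519, which is 45.7 mm, and it is centred at column 323. Lifting, carrying it over the shaft and turning +28°.

```bash
python3 -m crank '[[0,0,-0.2,0],[0,0,-0.4,0],[0,0,-0.4,0],[0,0,-0.4,0],[0,0,-0.4,0],[0,0,-0.3,0],[-0.03,-0.25,0,0],[-0.04,-0.33,0,0],[-0.04,-0.33,0,0],[-0.04,-0.33,0,0]]' && python3 -m crank '[[-0.04,-0.33,0,0],[-0.04,-0.33,0,0],[-0.04,-0.33,0,0],[-0.04,-0.33,0,0],[-0.04,-0.33,0,0],[-0.04,-0.33,0,0],[-0.04,-0.33,0,0],[-0.04,-0.33,0,0],[-0.02,-0.07,0,0],[0,0,0,0]]' && python3 -m crank '[[0,0,0,-0.125],[0,0,0,-0.125],[0,0,0,-0.125],[0,0,0,-0.125],[0,0,0,-0.127],[0,0,0,0],[0,0,0,0],[0,0,0,0],[0,0,0,0],[0,0,0,0]]'
python3 - <<'E'
from h import *
np.set_printoptions(precision=2,suppress=True)
plan([576.7,225.9,226],12.4)
p,s=snap('wrist');save(p,'w5.png')
E
```

```text
t: 9.2
tcp_pos: [534.6, -43.2, 230.3]
tcp_rot: [0.99, -0.138, -0.001, 0.0]
contact_force: [-0.4, 0.3, -3.3]
grip_width: 0.512
grip_force: 44.9
t: 10.03
tcp_pos: [575.0, 230.1, 229.4]
tcp_rot: [0.991, -0.134, -0.001, -0.001]
contact_force: [-0.1, -0.1, -1.9]
grip_width: 0.516
grip_force: 44.9
t: 10.87
tcp_pos: [576.4, 225.5, 230.6]
tcp_rot: [0.994, 0.107, -0.0, 0.0]
contact_force: [0.4, 0.1, -2.6]
grip_width: 0.515
grip_force: 44.9
t 10.87 tcp [576.4 225.5 230.6] yaw 12.33 tilt [-0. -0. -1.] F [ 0.4  0.1 -2.6] q7 -1.82
shift [ 0.   -0.    0.05] turn -0.0016175053322775234
```

View pics/w5.png

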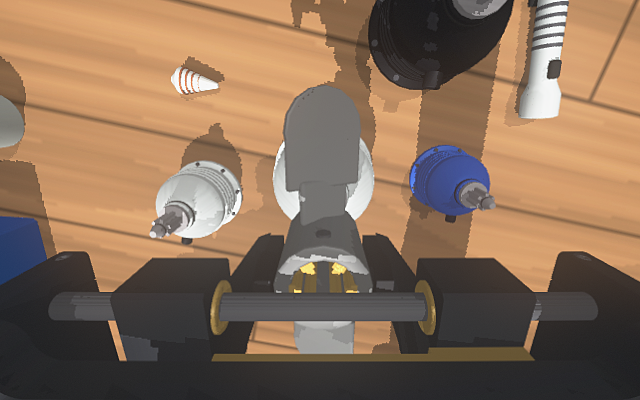

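The propeller is held over the silver pod, which shows symmetrically behind the blade (columns 273–373). Lowering over the nose.

```bash
python3 -m crank '[[0,0,0.06,0],[0,0,0.06,0],[0,0,0.06,0],[0,0,0.04,0],[0,0,0.04,0],[0,0,0.04,0],[0,0,0.03,0],[0,0,0,0],[0,0,0,0],[0,0,0,0]]' && python3 -m crank '[[0,0,0.01,0],[0,0,0.01,0],[0,0,0.01,0],[0,0,0.01,0],[0,0,0.01,0],[0,0,0,0],[0,0,0,0],[0,0,0,0],[0,0,0,0],[0,0,0,0]]'; python3 -c "
from h import *
plan([576.7,225.9,189],12.4);print(r.sense()['moment'].round(2))"
```

```text
t: 11.75
tcp_pos: [576.6, 225.9, 197.9]
tcp_rot: [0.994, 0.108, 0.0, -0.0]
contact_force: [0.6, -0.7, -2.9]
grip_width: 0.517
grip_force: 44.9
t: 12.58
tcp_pos: [576.5, 225.8, 192.8]
tcp_rot: [0.994, 0.108, 0.0, 0.0]
contact_force: [0.1, -0.2, -3.0]
grip_width: 0.515
grip_force: 44.9
t 12.58 tcp [576.5 225.8 192.8] yaw 12.41 tilt [ 1.e-04 -0.e+00 -1.e+00] F [ 0.1 -0.2 -3. ] q7 -1.83
shift [ 0.0026 -0.0001  0.0375] turn 0.0001162759290688579
[0.04 0.05 0.04]
```

```bash
python3 -m crank '[[0,0,0.01,0],[0,0,0.01,0],[0,0,0.01,0],[0,0,0.01,0],[0,0,0.01,0],[0,0,0.01,0],[0,0,0.01,0],[0,0,0,0],[0,0,0,0],[0,0,0,0]]'; python3 -c "
from h import *
plan([576.7,225.9,189],12.4);print(r.sense()['moment'].round(2))"
```

```text
t: 13.42
tcp_pos: [576.5, 225.8, 185.7]
tcp_rot: [0.994, 0.108, 0.0, 0.0]
contact_force: [0.9, -0.6, -2.4]
grip_width: 0.511
grip_force: 44.9
t 13.42 tcp [576.5 225.8 185.7] yaw 12.4 tilt [ 1.e-04 -1.e-04 -1.e+00] F [ 0.9 -0.6 -2.4] q7 -1.83
shift [ 0.0025 -0.0005 -0.0329] turn 6.705678480645676e-05
[-0.01 -0.    0.01]
```

The lower face is at about 165 mm, 3 mm below the spline tops, with no contact force, so it has meshed. Sliding on down.

```bash
python3 -m crank '[[0,0,0.02,0],[0,0,0.02,0],[0,0,0.02,0],[0,0,0.02,0],[0,0,0.02,0],[0,0,0.02,0],[0,0,0.02,0],[0,0,0,0],[0,0,0,0],[0,0,0,0]]' && python3 -m crank '[[0,0,0.02,0],[0,0,0.02,0],[0,0,0.02,0],[0,0,0.02,0],[0,0,0.02,0],[0,0,0.01,0],[0,0,0.01,0],[0,0,0,0],[0,0,0,0],[0,0,0,0]]'; python3 -c "
from h import *
plan([576.7,225.9,150.9],12.4);print(r.sense()['moment'].round(2))"
```

```text
t: 14.25
tcp_pos: [576.4, 225.8, 171.7]
tcp_rot: [0.994, 0.108, 0.0, 0.0]
contact_force: [-0.4, -0.8, -3.2]
grip_width: 0.519
grip_force: 44.9
t: 15.08
tcp_pos: [576.4, 225.8, 159.7]
tcp_rot: [0.994, 0.108, -0.0, 0.0]
contact_force: [0.5, -0.5, -3.6]
grip_width: 0.511
grip_force: 44.9
t 15.08 tcp [576.4 225.8 159.7] yaw 12.4 tilt [-0.e+00 -1.e-04 -1.e+00] F [ 0.5 -0.5 -3.6] q7 -1.83
shift [ 0.0031 -0.0006  0.0881] turn 3.979383040568033e-05
[-0.11  0.02 -0.01]
```

```bash
python3 -m crank '[[0,0,0.01,0],[0,0,0.01,0],[0,0,0.01,0],[0,0,0.01,0],[0,0,0.01,0],[0,0,0,0],[0,0,0,0],[0,0,0,0],[0,0,0,0],[0,0,0,0]]' && python3 -m crank '[[0,0,0.01,0],[0,0,0.01,0],[0,0,0.005,0],[0,0,0,0],[0,0,0,0],[0,0,0,0],[0,0,0,0],[0,0,0,0],[0,0,0,0],[0,0,0,0]]'; python3 -c "
from h import *
plan([576.7,225.9,150.9],12.4);print(r.sense()['moment'].round(2))"
```

```text
t: 15.92
tcp_pos: [576.6, 225.8, 155.0]
tcp_rot: [0.994, 0.108, 0.0, 0.0]
contact_force: [-0.9, -1.3, 3.5]
grip_width: 0.513
grip_force: 45.0
t: 16.75
tcp_pos: [576.5, 225.8, 152.4]
tcp_rot: [0.994, 0.108, 0.0, 0.0]
contact_force: [-1.6, -1.1, 5.0]
grip_width: 0.511
grip_force: 45.0
t 16.75 tcp [576.5 225.8 152.4] yaw 12.4 tilt [ 3.e-04 -0.e+00 -1.e+00] F [-1.6 -1.1  5. ] q7 -1.83
shift [ 0.0019 -0.0009  0.0154] turn 1.6836305870368858e-05
[-0.31  0.38  0.04]
```

```bash
python3 -m crank '[[0,0,0.006,0],[0,0,0.006,0],[0,0,0.006,0],[0,0,0,0],[0,0,0,0],[0,0,0,0],[0,0,0,0],[0,0,0,0],[0,0,0,0],[0,0,0,0]]' && python3 -m crank '[[0,0,0.004,0],[0,0,0.004,0],[0,0,0,0],[0,0,0,0],[0,0,0,0],[0,0,0,0],[0,0,0,0],[0,0,0,0],[0,0,0,0],[0,0,0,0]]'; python3 -c "
from h import *
plan([576.7,225.9,150.9],12.4);print(r.sense()['moment'].round(2))"
```

```text
t: 17.58
tcp_pos: [576.6, 225.8, 150.9]
tcp_rot: [0.994, 0.108, 0.0, -0.0]
contact_force: [-2.9, -2.2, 7.5]
grip_width: 0.513
grip_force: 45.0
t: 18.42
tcp_pos: [576.6, 225.8, 150.8]
tcp_rot: [0.994, 0.108, 0.0, -0.0]
contact_force: [-3.6, -3.0, 12.2]
grip_width: 0.516
grip_force: 45.0
t 18.42 tcp [576.6 225.8 150.8] yaw 12.4 tilt [ 8.e-04  2.e-04 -1.e+00] F [-3.6 -3.  12.2] q7 -1.83
shift [ 0.001  -0.0008 -0.0006] turn -0.0001057788541234888
[-0.42  0.82  0.01]
```

The arm stopped at 150.8 mm, with 150.9 expected, and the force is rising steeply, so the ring is at its stop. I'll press slightly more and relieve the small side load.

```bash
python3 -m crank '[[-0.003,0.002,0.003,0],[-0.003,0.002,0.003,0],[0,0,0,0],[0,0,0,0],[0,0,0,0],[0,0,0,0],[0,0,0,0],[0,0,0,0],[0,0,0,0],[0,0,0,0]]' - 50; python3 - <<'E'
from h import *
plan([576.7,225.9,150.9],12.4);print(r.sense()['moment'].round(2))
p,s=snap('scene');save(p,'s9.png');a=cv2.resize(p['pixels'][130:310,290:470,::-1],None,fx=3,fy=3,interpolation=2);cv2.imwrite('pics/s9c.png',a)
E
```

```text
t: 19.25
tcp_pos: [576.6, 225.8, 150.8]
tcp_rot: [0.994, 0.108, 0.001, -0.0]
contact_force: [-3.7, -0.4, 14.5]
grip_width: 0.512
grip_force: 50.0
t 19.25 tcp [576.6 225.8 150.8] yaw 12.4 tilt [ 0.0021  0.0011 -1.    ] F [-3.7 -0.4 14.5] q7 -1.83
shift [ 0.001  -0.0009 -0.0008] turn 2.7214157045010426e-05
[-0.33  0.79 -0.03]
```

View pics/s9c.png

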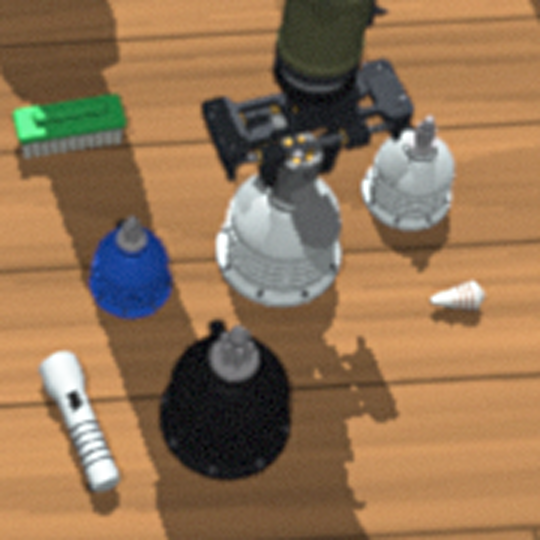

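The propeller sits down on the large silver pod at crop (295,165), and the brush, flashlight and visible shell haven't moved. The TCP holds at 150.8 mm with about 17 N on the ring (11 N needed) and no slip in the grip.

```bash
python3 -c "
from h import *
print(order.sign_off())"
```

```text
the job is handed in; nothing more can be done
None
```

The propeller is meshed on the large silver pod's shaft and fully home, with the thrust ring at its stop; the arm is still gripping the hub (50 N) and pressing it down with about 17 N, and the job is handed in at about 19 s.

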